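Close the gear polisher and set its speed

TASK

A gear is waiting in the green bowl of the polishing machine. Lower the yellow cover onto the bowl's rim in the gripper (do not drop it), so that it sits fully seated and level, and let go of it; only then slide the orange speed grip along its track until it is in line with the green pointer, and leave it there. Leave the other parts on the bench undisturbed.

Things in the scene. Friction and masses are not known exactly. Their poses are not given: they have to be found in the camera images.
- polisher: Polishing machine, fixed to the bench, upright: a round grey housing carrying an open green bowl, 160 mm in diameter and 125 mm high overall, with a gear lying deep in the bowl (its top 28 mm below the rim). Origin at the centre of its underside, on the bench; z up.
- bowl_rim (a point): Centre of the bowl's mouth, in the plane of the rim's top edge, 125 mm above the bench. The rim is 160 mm in outer and 148 mm in inner diameter (wall 6 mm).
- cover: Loose round yellow cover, 0.25 kg, 56 mm high, lying level on the bench, knob up. From below: plug 138 mm in diameter, 10 mm deep, lower edge bevelled, entering the bowl with 5 mm play all round; plate 166 mm in diameter, 6 mm thick, resting on the rim; 4 mm neck; round black knob 30 mm in diameter, 36 mm tall. Origin: centre of the plug's underside; z up. Its yaw is free.
- cover_seat (a point): Point on the cover's axis in the plane of the plate's underside, 10 mm above the cover's origin. With the cover seated it coincides with bowl_rim (within the play).
- cover_knob (a point): Centre of the top of the cover's knob, 56 mm above the cover's origin and 40 mm above the plate's upper face.
- control: Speed control, fixed to the bench: a flat grey box 110 x 190 x 45 mm (x, y, z) with a straight aluminium track along its y axis on the middle of its top (40 mm wide, 170 mm long, 14 mm high) and a scale of white bars on the side towards its -x. Origin at the centre of its underside; its yaw varies.
- speed (a joint): Travel of the speed grip along the control's +y, 0 to 0.12 m; at 0.06 it is at the middle of the box. Starts near the 0 end, stays where it is left, friction about 1.5 N.
- speed_top (a point): Centre of the top of the speed grip, 99.5 mm above the bench. The grip is an orange upright block 28 mm across the track (control's x), 20 mm along it (control's y) and 40 mm tall, standing just above the 14 mm high track.
- pointer: Green pointer bar 26 x 12 x 12 mm (x, y, z), fixed on the control box beside the track, on its +x side. Axes as the control's. Its origin lies on the track's centre line at the box's top (45 mm up), level with the bar, which is 24 to 50 mm from it along +x. The grip is right when its centre has the same y as this origin; at the start that is 25 to 115 mm away towards +y.
- gear_cluster: Loose steel double gear standing flat, 84 mm wide, 60 mm high, a bystander. Origin at the centre of its underside.
- spray_can: Loose blue spray can with a pale top, 56 mm in diameter, about 150 mm high, a bystander. Origin at the centre of its underside.
- bearing_stack: Loose steel bearing pack standing flat, 80 mm in diameter, 48 mm high, a bystander. Origin at the centre of its underside.
Mind the look-alikes: they are no part of the job. What is meant by the cover is not turquoise, and is the larger of those in its own colour.

How it is judged:
On the way, in this order (a step that is already met when the one before it is completed fails the run):
1. the cover, still in the gripper, is lowered over the bowl to within 12 mm of its seat (z of cover_seat in the frame of bowl_rim below 0.012 m and horizontal distance between cover_seat and bowl_rim below 0.02 m and contact force between the fingers and cover above 0.5 N), for 0.05 s.
2. the cover sits seated and level on the rim, let go, and the speed grip has not been moved yet (15 mm) (z of cover_seat in the frame of bowl_rim between -0.003 and 0.003 m and horizontal distance between cover_seat and bowl_rim below 0.009 m and angle between cover's own z axis and vertical below 0.05 rad and contact force between the fingers and cover below 0.2 N and distance of speed_top from where it was at the start of the episode below 0.015 m), for 0.2 s.
3. the speed grip is in line with the green pointer, the cover still seated (y of speed_top in the frame of pointer between -0.007 and 0.007 m and z of cover_seat in the frame of bowl_rim between -0.003 and 0.003 m and horizontal distance between cover_seat and bowl_rim below 0.009 m and angle between cover's own z axis and vertical below 0.05 rad), for 0.2 s.
At the end, for the whole second after the job is handed in: The cover is released and at rest on the bowl: plate within 3 mm of the rim's height, centred within 9 mm, level within 0.05 rad (about 3 degrees); the speed grip is at rest with its centre within 7 mm of the green pointer's line (all of step 3 and contact force between the fingers and cover below 0.2 N and linear speed of cover below 0.02 m/s and velocity of joint speed between -0.01 and 0.01 m/s); the robot touches nothing.
It fails at once if the gear cluster is pushed more than 30 mm or tipped over (distance of gear_cluster from where it was at the start of the episode above 0.03 m or angle between gear_cluster's own z axis and vertical above 0.5 rad).
It fails at once if the spray can is pushed more than 30 mm or tipped over (distance of spray_can from where it was at the start of the episode above 0.03 m or angle between spray_can's own z axis and vertical above 0.5 rad).
It fails at once if the bearing stack is pushed more than 30 mm or tipped over (distance of bearing_stack from where it was at the start of the episode above 0.03 m or angle between bearing_stack's own z axis and vertical above 0.5 rad).
It also fails if it takes over 58 s, if anything falls off the work surface, if the arm or the gripper's body presses on something with over 40 N, if the wrist force passes 120 N, or if a joint passes its speed limit or range.

ROBOT

A 6-joint arm with a two-finger parallel gripper is mounted at the origin on the work surface. World frame = base frame: x ahead of the robot, y to its left, z up, the work surface at z = 0. Lengths are in m, angles in rad, forces in N, time in s.
With the tool pointing down it reaches from about 0.3 to 0.875 m from the base axis. Payload 6.4 kg.
Tool frame: the origin (TCP) lies between the finger pads; the fingertips stand 8 mm ahead of it and the grasp point (between the pads) lies 11 mm behind it; z points along the fingers, y is the direction in which the jaws open and shut (so a half turn about z gives the same grasp; the last joint's range is limited). The gripper opens to 85 mm and grips with 20 to 120 N. Pads are 22 mm wide; open, the fingers measure 114 mm over their backs; the gripper's body (76 mm by 85 mm) begins 54 mm behind the grasp point. The pads swing forward as they close: fully open they stand 13 mm farther back than shut.
Start: joints at [0.949, 0.181, 1.607, -0, 1.354, -0.206], TCP at [0.232, 0.526, 0.239] pointing down, gripper open.
Joint ranges: [-2.99, 2.99], [-0.89, 2.07], [0.3, 2.58], [-1.14, 4.28], [0, 2.63], [-3.12, 3.12]. Speed limits (rad/s): [2.57, 2.57, 3.01, 3.14, 3.14, 3.14].

INTERFACE

Orientations are given as a unit quaternion [w, x, y, z].
In Python, from bench import monitor, viewer, workorder, spotter gives the robot as it stands. The module is installed in compiled form; this text tells all that it offers.
- The arm moves only by the tool move_arm, never from a script. Its argument "motion" is a list of rows, each a list of 3 entries, a list of its own where there are three numbers: the shift along the tool's x, y, z in units of 60 mm (1.0 is 60 mm), then the turn, a rotation vector about the tool's x, y, z in units of 8 degrees (1.0 is 8 degrees), then the opening in per cent of the stroke, from 0 (shut) to 100 (fully open). In form: [[[dx, dy, dz], [rx, ry, rz], grip], ...]. A call has 1 to 10 rows; each row is the pose to reach, as a shift and turn from the pose commanded when the call began, along the tool's axes at that moment; what a row does not reach only later rows make up. A row lasts 1/8 s, in which the tool goes at most 62.5 mm and 10.7 degrees, less where a joint would pass 70% of its speed; a pose out of reach is approached as far as the arm can. A call with a gripper value outside its range is refused whole. The fingers move at their own pace and stop on an object; the grip force is fixed at half the most. Time passes only in rows, so rows that repeat a pose let the fingers close. It gives the time, the measured TCP pose, the force and the opening at its end, in the units of the state.
- monitor.get_obs(): the state, without advancing time (a new reading comes with each control period).
- viewer.camera(name): name is "scene" or "top" or "wrist"; returns the picture (420x560x3 uint8, blue, green, red); there is no depth.
- viewer.calibration(name): a dict with "fovy" (degrees; the focal length in pixels is half the picture's height over the tangent of half this angle, whatever the lens; pixels are square), "cx", "cy" (the principal point, pixels), "extrinsics" (4x4, takes a point from camera to world coordinates). Camera axes: x right, y down, z forward; pixel columns grow to the right and rows downward; lengths in m; the calibration is good to about 2 mm. A picture is of the moment at which its call begins: read the wrist's pose just before it. calibration takes no time and is no camera call; for the wrist camera it gives the pose at the moment of the call.
- workorder.hand_in(): hands the job in, once; it reports no verdict.
Trained networks look in the newest picture that a camera, given by its name, has taken for a name from the list of things; names that differ only in an ending like _2 or _b are one class to them, and where a whole thing is asked for, a point or a joint stands for the part that bears it (a point fixed in the world has none). Each returns a list of dicts, best first, with "score" (0 to 1); they miss things now and then, are a little off and sometimes report something else, mostly with a low value. They report only what shows in the picture. A call takes as long as a camera call. They do not tell look-alikes from the thing itself.
- spotter.search_frame(camera, name): "centre" ([column, row] as shares, 0 to 1, of the picture: columns of its width, rows of its height, amid what is visible of it).
- spotter.outline_of(camera, name): "region" (420x560 bool, what is visible of it) and "centre" ([column, row] as shares, 0 to 1, of the picture: columns of its width, rows of its height, amid what is visible of it).
The state is a dict: "time_s": time; "q": joint angles; "dq": joint speeds; "joint_efforts": joint torques, N m; "eef_pos": TCP position; "eef_rot": TCP orientation; "wrist_force": force on the tool from outside, world axes, zero at the start; "torque": the same for the moment, N m; "opening": opening from 0.0 (shut) to 1.0 (fully open).
Only numpy, scipy, OpenCV 4.12 (cv2) and the standard library are available. Lean on these libraries where they do the work, as an engineer would, in place of code of your own. Each camera call takes 0.05 s, during which the arm holds its last target. There are 200 camera calls.

## Working session

There is one attempt and no reset: what is moved stays moved. The work goes in short steps, Python scripts to look and compute and a tool call to move; the robot and the scene stay as the last step left them, time stands still between calls to the robot, and variables do not carry over. Pictures are saved under pics/ and viewed, about 8 in all and at most 12, crops included, and the job is handed in when it is done.

Besides the shell and the picture viewer there is one more tool, called as name(argument=value, ...), one argument or row to a line, values as JSON. move_arm: Moves the arm, as the interface text tells. Its arguments: {"type":"object","properties":{"motion":{"type":"array","items":{"type":"array"}}},"required":["motion"]}

```bash
mkdir -p pics; python3 - <<'E'
from bench import monitor, viewer
import cv2, numpy as np
o=monitor.get_obs(); print({k:np.round(v,3) for k,v in o.items()})
for n in ("scene","top"):
    c=viewer.calibration(n); print(n,c["fovy"],c["cx"],c["cy"],np.round(c["extrinsics"],4).tolist())
    im=viewer.camera(n); cv2.imwrite(f"pics/{n}0.png",im)
E
```

```text
{'time_s': np.float64(0.0), 'q': array([ 0.949,  0.182,  1.608, -0.   ,  1.354, -0.206]), 'dq': array([ 0.   ,  0.   , -0.001,  0.   , -0.001,  0.   ]), 'joint_efforts': array([-2.0000e-03, -4.4487e+01, -3.5134e+01, -0.0000e+00,  9.0000e-03,
        0.0000e+00]), 'eef_pos': array([0.232, 0.526, 0.238]), 'eef_rot': array([-0.   ,  0.206,  0.978, -0.001]), 'wrist_force': array([ 0.205, -0.654,  0.4  ]), 'torque': array([-0.02 ,  0.029,  0.074]), 'opening': np.float64(1.002)}
scene 49.04881663056963 277.82997725467 211.80577385382207 [[0.0925, 0.66, -0.7455, 1.2477], [0.9957, -0.0615, 0.0691, -0.074], [-0.0003, -0.7487, -0.6629, 0.7322], [0.0, 0.0, 0.0, 1.0]]
top 57.5121791012574 283.52653752905604 209.15512335107067 [[-0.0203, -0.994, 0.1071, 0.452], [-0.9991, 0.0161, -0.0399, 0.0115], [0.038, -0.1078, -0.9934, 0.8241], [0.0, 0.0, 0.0, 1.0]]
```

View pics/scene0.png

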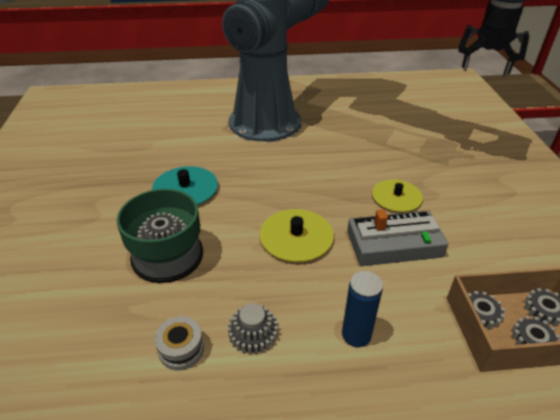

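View pics/top0.png

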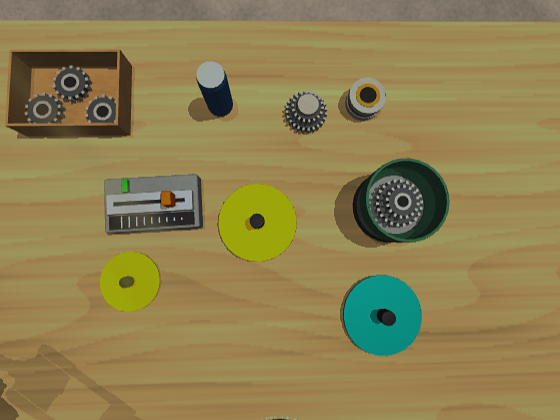

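```bash
cat > h.py <<'E'
from bench import monitor, viewer, workorder, spotter
import cv2, numpy as np
from scipy.optimize import least_squares
def plane(cal,px,z):
    px=np.atleast_2d(np.asarray(px,float)); f=210/np.tan(np.radians(cal["fovy"])/2); E=np.array(cal["extrinsics"])
    d=np.c_[(px[:,0]-cal["cx"])/f,(px[:,1]-cal["cy"])/f,np.ones(len(px))]@E[:3,:3].T
    return E[:3,3]+d*((z-E[2,3])/d[:,2])[:,None]
def proj(cal,P):
    f=210/np.tan(np.radians(cal["fovy"])/2); E=np.array(cal["extrinsics"])
    p=(np.atleast_2d(P)-E[:3,3])@E[:3,:3]
    return np.c_[p[:,0]/p[:,2]*f+cal["cx"],p[:,1]/p[:,2]*f+cal["cy"]]
def mask(im,lo,hi):
    return cv2.inRange(cv2.cvtColor(im,cv2.COLOR_BGR2HSV),np.array(lo),np.array(hi))
def blobs(m,amin=15):
    cs,_=cv2.findContours(m,cv2.RETR_EXTERNAL,cv2.CHAIN_APPROX_NONE)
    return sorted([c for c in cs if cv2.contourArea(c)>amin],key=cv2.contourArea,reverse=True)
def circle(P,r=None):
    c=P[:,:2].mean(0)
    s=least_squares(lambda v:np.hypot(*(P[:,:2]-v[:2]).T)-(r or v[2]),[*c,.08],loss="soft_l1",f_scale=.001)
    return s.x
Y=([22,120,80],[36,255,255]);G=([45,130,60],[75,255,255]);O=([3,150,100],[18,255,255]);DG=([62,90,15],[84,255,140])
E
python3 - <<'E'
from h import *
for n in ("scene","top"):
    im=cv2.imread(f"pics/{n}0.png"); c=viewer.calibration(n)
    for b in blobs(mask(im,*Y),200)[:3]:
        P=plane(c,cv2.convexHull(b)[:,0]+0.0,.016); b2=plane(c,b[:,0],.016)
        print(n,"yellow",cv2.contourArea(b),circle(b2),circle(b2,.083))
    for nm,r,z in (("green",G,.057),("orange",O,.0995),("dg",DG,.125)):
        for b in blobs(mask(im,*r))[:3]:
            print(n,nm,cv2.contourArea(b),cv2.boundingRect(b),plane(c,b[:,0].mean(0),z), circle(plane(c,cv2.convexHull(b)[:,0],z)))
for n in ("cover_knob","polisher","bearing_stack","gear_cluster","spray_can"):
    viewer_r=None
E
```

```text
scene yellow 3117.5 [0.51790429 0.03451856 0.08388465] [0.51804441 0.0344595  0.08      ]
scene yellow 1298.0 [0.405336   0.29698428 0.06257181] [0.3952866  0.27620148 0.08      ]
scene green 54.0 (422, 232, 9, 11) [[0.59578655 0.29576413 0.057     ]] [0.59510759 0.29333206 0.01424994]
scene orange 108.0 (0, 2, 234, 8) [[-0.83009922 -0.56219057  0.0995    ]] [-7.75207115 -0.54799271  6.93991831]
scene orange 83.5 (376, 208, 12, 12) [[0.56232392 0.20436859 0.0995    ]] [0.56085227 0.20699938 0.01491998]
scene orange 55.0 (513, 106, 47, 6) [[0.16866039 0.74882513 0.0995    ]] [0.68821188 0.76386329 0.52604288]
scene dg 4589.0 (118, 187, 81, 75) [[ 0.57656031 -0.24131417  0.125     ]] [ 0.57217653 -0.237613    0.09443919]
scene dg 16.0 (422, 233, 8, 10) [[0.66426693 0.25634304 0.125     ]] [0.66282638 0.25846532 0.01069802]
top yellow 4762.0 [0.51346644 0.03525208 0.08227302] [0.51350412 0.03525455 0.08      ]
top yellow 3102.0 [0.39204031 0.29226949 0.06642932] [0.4028958  0.27459738 0.08      ]
top yellow 355.5 [-0.28360245  0.40659978  0.6049979 ] [0.37414313 0.2375198  0.08      ]
top green 63.5 (122, 179, 7, 13) [[0.58801644 0.29742126 0.057     ]] [0.58808857 0.29886546 0.01245362]
top green 47.5 (375, 159, 74, 80) [[ 0.57515135 -0.31157251  0.057     ]] [ 0.55132136 -0.27338238  0.08531175]
top orange 2118.5 (9, 50, 111, 76) [[0.79835506 0.37292091 0.0995    ]] [0.80168577 0.40084611 0.11283437]
top orange 208.5 (36, 68, 26, 30) [[0.78919974 0.43175409 0.0995    ]] [0.78564488 0.43231296 0.03414179]
top orange 115.0 (161, 191, 10, 14) [[0.55532027 0.20516205 0.0995    ]] [0.55520557 0.20516853 0.01436026]
top dg 5732.0 (360, 159, 89, 83) [[ 0.53844313 -0.24214467  0.125     ]] [ 0.5403574  -0.24247551  0.08233205]
```

```bash
cat >> h.py <<'E'
from scipy.spatial.transform import Rotation as R
def goto(x,y,z,jaw=None):
    """shift (60mm units) and turn (8deg units) in tool axes from measured pose; jaw = world angle of tool y, deg"""
    o=monitor.get_obs(); q=o["eef_rot"]; r=R.from_quat([q[1],q[2],q[3],q[0]])
    s=r.inv().apply(np.array([x,y,z])-o["eef_pos"])/.06
    ty=r.apply([0,1,0]); a=np.degrees(np.arctan2(ty[1],ty[0]))
    if jaw is None: T=np.zeros(3)
    else:
        d=(jaw-a+90)%180-90; j=np.radians(a+d)
        yv=np.array([np.cos(j),np.sin(j),0]); zv=np.array([0,0,-1.]); 
        T=(r.inv()*R.from_matrix(np.c_[np.cross(yv,zv),yv,zv])).as_rotvec(degrees=True)/8
    print("t",round(float(o["time_s"]),2),"pos",np.round(o["eef_pos"],4),"jaw",round(a,1),"q6",round(o["q"][5],2),"open",round(float(o["opening"]),3),"F",np.round(o["wrist_force"],1),"\n  shift",np.round(s,3),"turn",np.round(T,3))
E
python3 - <<'E'
from h import *
c=viewer.calibration("wrist"); E=np.array(c["extrinsics"]); print(c["fovy"],np.round(E,3))
goto(.54,-.242,.36,66); goto(.515,.035,.30,66)
c=viewer.calibration("wrist")
E
```

```text
62.570213407770524 [[ 0.403  0.875  0.269  0.164]
 [ 0.915 -0.385 -0.119  0.556]
 [-0.001  0.295 -0.956  0.375]
 [ 0.     0.     0.     1.   ]]
t 0.1 pos [0.232  0.5256 0.2385] jaw 66.2 q6 -0.21 open 0.999 F [-0.1  0.2 -0.4] 
  shift [-9.864 -9.633 -2.014] turn [-0.011 -0.002  0.022]
t 0.1 pos [0.232  0.5256 0.2385] jaw 66.2 q6 -0.21 open 0.999 F [-0.1  0.2 -0.4] 
  shift [-7.618 -5.576 -1.019] turn [-0.011 -0.002  0.022]
```

move_arm(
  motion=[
    [[-0.6,-0.6,-0.6],[0,0,0],100],
    [[-7.6,-5.6,-2],[0,0,0],100],
    [[-7.6,-5.6,-2],[0,0,0],100],
    [[-7.6,-5.6,-2],[0,0,0],100],
    [[-7.6,-5.6,-2],[0,0,0],100],
    [[-7.6,-5.6,-2],[0,0,0],100],
    [[-7.6,-5.6,-2],[0,0,0],100],
    [[-7.6,-5.6,-2],[0,0,0],100],
    [[-7.6,-5.6,-2],[0,0,0],100],
    [[-7.6,-5.6,-2],[0,0,0],100],
  ],
)

```text
time_s: 1.35
eef_pos: [0.5148, 0.0315, 0.3592]
eef_rot: [-0.0, 0.208, 0.978, -0.0]
wrist_force: [-0.7, 0.4, 0.1]
opening: 1.001
```

```bash
python3 - <<'E'
from h import *
goto(.54,-.2,.36,66)
c=viewer.calibration("wrist"); im=viewer.camera("wrist"); cv2.imwrite("pics/w1.png",im)
for b in blobs(mask(im,*Y),400)[:2]:
    P=plane(c,b[:,0],.016); print(cv2.boundingRect(b),circle(P),circle(P,.083))
k=cv2.inRange(cv2.cvtColor(im,cv2.COLOR_BGR2GRAY),0,35)
for b in blobs(k,150)[:5]: print("dark",cv2.boundingRect(b),plane(c,b[:,0].mean(0),.056))
E
```

```text
t 1.35 pos [0.5148 0.0315 0.3592] jaw 66.0 q6 -1.32 open 1.001 F [-0.7  0.4  0.1] 
  shift [-1.955 -3.352 -0.011] turn [-0.003 -0.    -0.004]
(223, 91, 122, 122) [0.51537099 0.03513738 0.08352017] [0.51530176 0.03513628 0.08      ]
(396, 0, 92, 33) [0.42590068 0.28638109 0.03520268] [0.49516868 0.2536878  0.08      ]
dark (0, 278, 560, 142) [[ 0.81848284 -0.11000956  0.056     ]]
dark (394, 71, 74, 44) [[0.51552138 0.23203013 0.056     ]]
dark (491, 50, 20, 25) [[0.51445701 0.31559256 0.056     ]]
```

move_arm(
  motion=[
    [[-1.9,-3.4,0],[0,0,0],100],
    [[-1.9,-3.4,0],[0,0,0],100],
    [[-1.9,-3.4,0],[0,0,0],100],
    [[-1.9,-3.4,0],[0,0,0],100],
    [[-1.9,-3.4,0],[0,0,0],100],
    [[-1.9,-3.4,0],[0,0,0],100],
  ],
)

```text
time_s: 2.15
eef_pos: [0.5354, -0.1968, 0.3588]
eef_rot: [-0.001, 0.206, 0.979, 0.001]
wrist_force: [-0.1, 0.3, 0.0]
opening: 1.002
```

```bash
python3 - <<'E'
from h import *
goto(.515,.0352,.12,66)
c=viewer.calibration("wrist"); im=viewer.camera("wrist")
m=mask(im,*DG)
b=blobs(m,400)[0]; P=plane(c,b[:,0],.125); v=circle(P); print(cv2.boundingRect(b),v,np.abs(np.hypot(*(P[:,:2]-v[:2]).T)-v[2]).mean())
t=np.linspace(0,2*np.pi,90)
for x,y in ((v[0],v[1]),(.540,-.242)):
  for r,col in ((.08,(0,0,255)),(.074,(255,0,255))):
    p=proj(c,np.c_[x+r*np.cos(t),y+r*np.sin(t),0*t+.125]); cv2.polylines(im,[np.int32(p*8)],True,col if x==v[0] else (255,255,255),1,cv2.LINE_AA,3)
cv2.imwrite("pics/w2.png",im)
c=viewer.calibration("top"); im=viewer.camera("top"); cv2.imwrite("pics/t2.png",im)
E
```

```text
t 2.15 pos [ 0.5354 -0.1968  0.3588] jaw 66.2 q6 -1.72 open 1.002 F [-0.1  0.3  0. ] 
  shift [1.865 3.397 3.985] turn [ 0.006 -0.01   0.027]Traceback (most recent call last):
  File "<stdin>", line 5, in <module>
IndexError: list index out of range
```

```bash
python3 - <<'E'
from h import *
c=viewer.calibration("wrist"); im=viewer.camera("wrist"); cv2.imwrite("pics/w2.png",im)
r=spotter.outline_of("wrist","polisher"); print([(x["score"],x["centre"],x["region"].sum()) for x in r])
print(proj(c,[[.54,-.242,.125],[.46,-.242,.125],[.62,-.242,.125]]))
E
```

```text
[(0.94, [0.4311, 0.4555], np.int64(16092))]
[[244.53078295 190.72153266]
 [211.55264198 122.79627931]
 [273.98351191 251.38547603]]
```

View pics/w2.png

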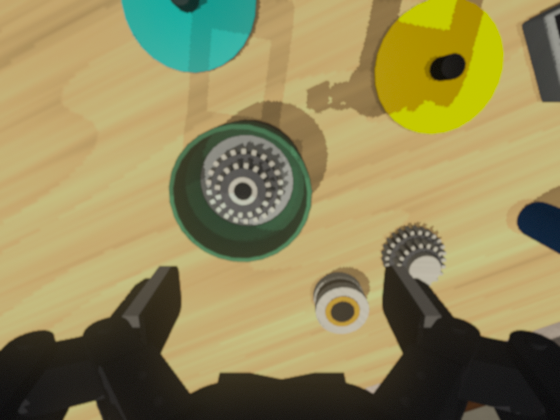

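```bash
python3 - <<'E'
from h import *
c=viewer.calibration("wrist"); im=cv2.imread("pics/w2.png")
r=spotter.outline_of("wrist","polisher")[0]["region"].astype(np.uint8)
hsv=cv2.cvtColor(im,cv2.COLOR_BGR2HSV); print(hsv[130:145:3,200],hsv[258,240])
m=mask(im,[55,70,15],[90,255,200])
for mm in (r,m):
    b=max(blobs(mm,20),key=lambda b:len(cv2.convexHull(b)) and cv2.contourArea(cv2.convexHull(b)))
    P=plane(c,b[:,0],.125) if mm is r else plane(c,cv2.convexHull(b)[:,0],.125)
    print(cv2.boundingRect(b),circle(P),circle(P,.08)[:2])
# edge-based fit: dark->bright along normals of outer rim circle
g=cv2.GaussianBlur(im[:,:,2],(3,3),0).astype(float)  # red channel: wood bright, green dark
t=np.linspace(0,2*np.pi,180,endpoint=False); x,y=.54,-.242
for it in range(4):
    rr=np.linspace(.068,.092,97); pts=[]
    for a in t:
        q=proj(c,np.c_[x+rr*np.cos(a),y+rr*np.sin(a),0*rr+.125]).astype(np.float32)
        v=cv2.remap(g.astype(np.float32),q[None,:,0],q[None,:,1],cv2.INTER_LINEAR)[0]
        d=np.gradient(v); k=d.argmax()
        if d[k]>3: pts.append([x+rr[k]*np.cos(a),y+rr[k]*np.sin(a)])
    v=circle(np.array(pts)); x,y=v[:2]
print(len(pts),v,circle(np.array(pts),.08)[:2])
goto(.515,.0352,.12,66)
E
```

```text
[[ 20 111 197]
 [ 21 107 176]
 [ 61  80 115]
 [ 59  81 107]
 [ 37  88  61]] [ 62  84 116]
(169, 120, 144, 143) [ 0.54433045 -0.24880522  0.08005767] [ 0.5443474  -0.24883087]
(170, 124, 141, 137) [ 0.54414651 -0.24921182  0.07824442] [ 0.5441541  -0.24906072]
180 [ 0.54368736 -0.24879707  0.07986873] [ 0.54361721 -0.24874105]
t 2.35 pos [ 0.5357 -0.1966  0.3595] jaw 66.3 q6 -1.72 open 0.999 F [ 0.1  0.1 -0.4] 
  shift [1.87  3.397 3.992] turn [0.001 0.002 0.037]
```

move_arm(
  motion=[
    [[1.87,3.4,0.6],[0,0,0],100],
    [[1.87,3.4,1.5],[0,0,0],100],
    [[1.87,3.4,2.4],[0,0,0],100],
    [[1.87,3.4,3.2],[0,0,0],100],
    [[1.87,3.4,4],[0,0,0],100],
    [[1.87,3.4,4],[0,0,0],100],
    [[1.87,3.4,4],[0,0,0],100],
    [[1.87,3.4,4],[0,0,0],100],
  ],
)

```text
time_s: 3.35
eef_pos: [0.5168, 0.0336, 0.1214]
eef_rot: [0.001, 0.206, 0.979, -0.0]
wrist_force: [0.8, -0.6, 0.4]
opening: 1.002
```

```bash
python3 - <<'E'
from h import *
def rimfit(c,im,x,y,z,R0,w,sgn,ch=2):
    g=cv2.GaussianBlur(im[:,:,ch],(3,3),0).astype(np.float32); t=np.linspace(0,2*np.pi,180,endpoint=False)
    for it in range(5):
        rr=np.linspace(R0-w,R0+w,97); pts=[]
        for a in t:
            q=proj(c,np.c_[x+rr*np.cos(a),y+rr*np.sin(a),0*rr+z]).astype(np.float32)
            d=sgn*np.gradient(cv2.remap(g,q[None,:,0],q[None,:,1],cv2.INTER_LINEAR)[0]); k=d.argmax()
            if d[k]>3: pts.append([x+rr[k]*np.cos(a),y+rr[k]*np.sin(a)])
        v=circle(np.array(pts)); x,y=v[:2]
    return len(pts),v
print("bowl top cam",rimfit(viewer.calibration("top"),cv2.imread("pics/top0.png"),.544,-.249,.125,.08,.012,1))
print("bowl scene cam",rimfit(viewer.calibration("scene"),cv2.imread("pics/scene0.png"),.544,-.249,.125,.08,.012,1))
goto(.515,.0352,.033,66)
c=viewer.calibration("wrist"); im=viewer.camera("wrist"); p=proj(c,[[.515,.0352,.056]]); print(p)
t=np.linspace(0,2*np.pi,60)
for r,z in ((.015,.056),(.083,.016)): cv2.polylines(im,[np.int32(proj(c,np.c_[.515+r*np.cos(t),.0352+r*np.sin(t),0*t+z])*8)],True,(0,0,255),1,cv2.LINE_AA,3)
cv2.imwrite("pics/w3.png",im)
E
```

```text
bowl top cam (147, array([ 0.54162559, -0.2464675 ,  0.08017762]))
bowl scene cam (83, array([ 0.55086945, -0.24700294,  0.08131877]))
t 3.35 pos [0.5168 0.0336 0.1214] jaw 66.2 q6 -1.32 open 1.002 F [ 0.8 -0.6  0.4] 
  shift [0.042 0.013 1.473] turn [0.004 0.021 0.028]
[[281.84546662 221.0850803 ]]
```

View pics/w3.png

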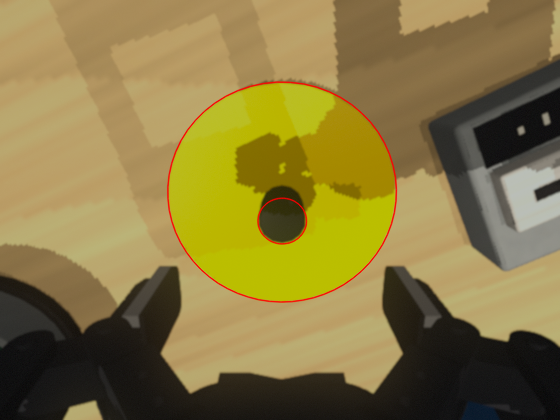

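move_arm(
  motion=[
    [[0.04,0.01,0.7],[0,0,0],100],
    [[0.04,0.01,1.2],[0,0,0],100],
    [[0.04,0.01,1.47],[0,0,0],100],
    [[0.04,0.01,1.47],[0,0,0],100],
    [[0.04,0.01,1.47],[0,0,0],30],
    [[0.04,0.01,1.47],[0,0,0],10],
    [[0.04,0.01,1.47],[0,0,0],0],
    [[0.04,0.01,1.47],[0,0,0],0],
    [[0.04,0.01,1.47],[0,0,0],0],
    [[0.04,0.01,1.47],[0,0,0],0],
  ],
)

```text
time_s: 4.65
eef_pos: [0.5141, 0.0351, 0.0321]
eef_rot: [0.001, 0.206, 0.978, -0.0]
wrist_force: [-1.5, 0.0, 5.8]
opening: 0.332
```

move_arm(
  motion=[
    [[0,0,0],[0,0,0],0],
    [[0,0,0],[0,0,0],0],
    [[0,0,-0.1],[0,0,0],0],
    [[0,0,-0.4],[0,0,0],0],
    [[0,0,-0.8],[0,0,0],0],
    [[0,0,-1.5],[0,0,0],0],
    [[0,0,-2.2],[0,0,0],0],
    [[0,0,-2.9],[0,0,0],0],
    [[0,0,-3.3],[0,0,0],0],
    [[0,0,-3.3],[0,0,0],0],
  ],
)

```text
time_s: 5.9
eef_pos: [0.5147, 0.0352, 0.2321]
eef_rot: [0.003, 0.206, 0.978, 0.0]
wrist_force: [0.2, 0.4, -3.1]
opening: 0.329
```

```bash
python3 - <<'E'
from h import *
goto(.543,-.248,.23,66)
c=viewer.calibration("wrist"); im=viewer.camera("wrist"); cv2.imwrite("pics/w4.png",im)
o=monitor.get_obs()["eef_pos"]
b=blobs(mask(im,*Y),400)[0]
zt=o[2]+(.016-.033)
print(cv2.boundingRect(b),circle(plane(c,b[:,0],zt)))
E
```

```text
t 5.9 pos [0.5147 0.0352 0.2321] jaw 66.2 q6 -1.32 open 0.329 F [ 0.2  0.4 -3.1] 
  shift [-2.338 -4.127  0.041] turn [0.01  0.038 0.023]
(107, 80, 348, 236) [0.50304711 0.04066517 0.07206394]
```

View pics/w4.png

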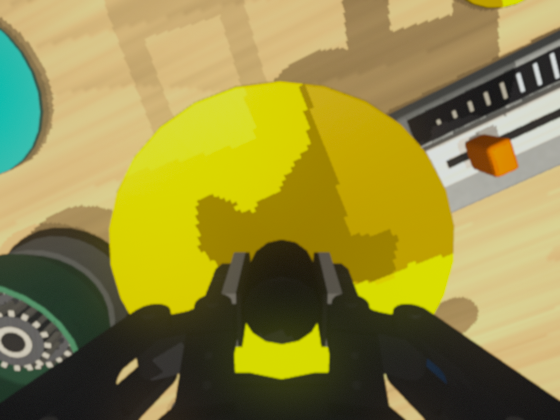

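```bash
cat >> h.py <<'E'
def coverfit(c,im,x0,level=False,rowmax=255):
    b=blobs(mask(im,*Y),400)[0][:,0].astype(float); b=b[(b[:,1]<rowmax)&(b[:,1]>1)]
    h=cv2.convexHull(b.astype(np.float32))[:,0]; 
    # keep contour points on the hull's outline
    k=[cv2.pointPolygonTest(h[:,None],tuple(map(float,p)),True)<1.5 for p in b]; b=b[k]; b=b[b[:,1]<rowmax-4]
    f=210/np.tan(np.radians(c["fovy"])/2); E=np.array(c["extrinsics"])
    d=np.c_[(b[:,0]-c["cx"])/f,(b[:,1]-c["cy"])/f,np.ones(len(b))]@E[:3,:3].T
    def res(v):
        n=R.from_rotvec([*(v[3:5] if not level else (0,0)),0]).apply([0,0,1]); o=E[:3,3]
        P=o+d*(((v[:3]-o)@n)/(d@n))[:,None]
        return np.linalg.norm(P-v[:3],axis=1)-.083
    s=least_squares(res,[*x0,0,0][:3 if level else 5],loss="soft_l1",f_scale=.0005)
    return np.round(s.x,4),len(b),round(float(np.sqrt(np.mean(res(s.x)**2)))*1000,2)
E
python3 - <<'E'
from h import *
c=viewer.calibration("wrist"); im=cv2.imread("pics/w4.png")
for L in (True,False): print(coverfit(c,im,(.515,.035,.215),L))
E
```

```text
(array([0.5146, 0.035 , 0.2133]), 493, 0.26)
(array([ 0.5144,  0.0352,  0.2141, -0.02  , -0.0345]), 493, 0.24)
```

move_arm(
  motion=[
    [[-0.2,-0.3,0],[0,0,0],0],
    [[-0.5,-0.9,0],[0,0,0],0],
    [[-0.9,-1.6,0],[0,0,0],0],
    [[-1.3,-2.3,0],[0,0,0],0],
    [[-1.7,-3,0],[0,0,0],0],
    [[-2.0,-3.6,0],[0,0,0],0],
    [[-2.2,-3.9,0],[0,0,0],0],
    [[-2.34,-4.13,0],[0,0,0],0],
    [[-2.34,-4.13,0],[0,0,0],0],
    [[-2.34,-4.13,0],[0,0,0],0],
  ],
)

```text
time_s: 7.2
eef_pos: [0.5417, -0.2469, 0.2289]
eef_rot: [-0.0, 0.206, 0.979, 0.0]
wrist_force: [-0.4, 0.2, -2.2]
opening: 0.337
```

```bash
python3 - <<'E'
from h import *
goto(.543,-.248,.165,66)
c=viewer.calibration("wrist"); im=viewer.camera("wrist"); p=monitor.get_obs()["eef_pos"]
for L in (True,False): print(coverfit(c,im,(p[0],p[1],p[2]-.018),L))
c=viewer.calibration("top"); im=viewer.camera("top"); cv2.imwrite("pics/t4.png",im)
c=viewer.calibration("scene"); im=viewer.camera("scene")
cv2.imwrite("pics/s4.png",cv2.resize(im[120:300,60:300],None,fx=3,fy=3))
E
```

```text
t 7.2 pos [ 0.5417 -0.2469  0.2289] jaw 66.2 q6 -1.78 open 0.337 F [-0.4  0.2 -2.2] 
  shift [-0.028 -0.009  1.064] turn [ 0.004 -0.005  0.029]
(array([ 0.5428, -0.2469,  0.2123]), 489, 0.23)
(array([ 0.5427, -0.2471,  0.2125,  0.0025, -0.0129]), 489, 0.22)
```

View pics/s4.png

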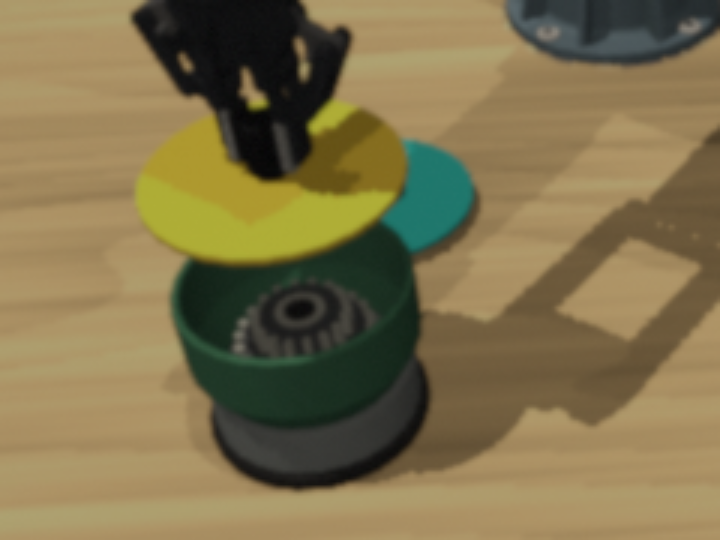

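move_arm(
  motion=[
    [[-0.02,-0.02,0.4],[0,0,0],0],
    [[-0.02,-0.02,0.8],[0,0,0],0],
    [[-0.02,-0.02,1.0],[0,0,0],0],
    [[-0.02,-0.02,1.05],[0,0,0],0],
    [[-0.02,-0.02,1.05],[0,0,0],0],
  ],
)

```text
time_s: 7.98
eef_pos: [0.5427, -0.2498, 0.1668]
eef_rot: [0.0, 0.206, 0.978, -0.0]
wrist_force: [0.9, 0.3, -1.7]
opening: 0.333
```

```bash
python3 - <<'E'
from h import *
goto(.543,-.248,.147,66)
for n in ("scene","top"):
    c=viewer.calibration(n); im=viewer.camera(n); cv2.imwrite(f"pics/{n}5.png",im); p=monitor.get_obs()["eef_pos"]
    t=np.linspace(0,2*np.pi,90)
    for r,z,col in ((.083,p[2]-.018,(0,0,255)),(.08,.125,(255,0,255))):
        x,y=p[:2] if r>.081 else (.543,-.248)
        cv2.polylines(im,[np.int32(proj(c,np.c_[x+r*np.cos(t),y+r*np.sin(t),0*t+z])*8)],True,col,1,cv2.LINE_AA,3)
    cr=im[150:290,90:230] if n=="scene" else im[140:280,330:470]
    globals()[n]=cv2.resize(cr,None,fx=2.8,fy=2.8,interpolation=cv2.INTER_CUBIC)
cv2.imwrite("pics/c5.png",np.hstack([scene,top]))
c=viewer.calibration("wrist"); im=viewer.camera("wrist"); p=monitor.get_obs()["eef_pos"]; print(coverfit(c,im,(p[0],p[1],p[2]-.018),True))
E
```

```text
t 7.97 pos [ 0.5427 -0.2498  0.1668] jaw 66.2 q6 -1.79 open 0.333 F [ 0.9  0.3 -1.7] 
  shift [0.009 0.03  0.33 ] turn [-0.002  0.007  0.023]
(array([ 0.5441, -0.2502,  0.1505]), 493, 0.24)
```

View pics/c5.png

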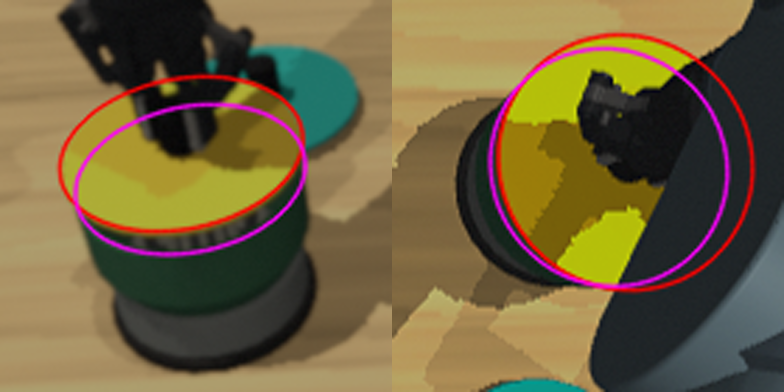

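move_arm(
  motion=[
    [[0,0.02,0.1],[0,0,0],0],
    [[0,0.02,0.2],[0,0,0],0],
    [[0,0.02,0.27],[0,0,0],0],
    [[0,0.02,0.3],[0,0,0],0],
    [[0,0.02,0.3],[0,0,0],0],
  ],
)

```text
time_s: 8.75
eef_pos: [0.5429, -0.2487, 0.1481]
eef_rot: [0.0, 0.206, 0.978, -0.0]
wrist_force: [0.3, 0.4, -2.5]
opening: 0.336
```

```bash
python3 - <<'E'
from h import *
goto(.543,-.248,.147,66)
c=viewer.calibration("wrist"); im=viewer.camera("wrist"); p=monitor.get_obs()["eef_pos"]
for L in (True,False): print(coverfit(c,im,(p[0],p[1],p[2]-.018),L))
E
```

```text
t 8.75 pos [ 0.5429 -0.2487  0.1481] jaw 66.2 q6 -1.78 open 0.336 F [ 0.3  0.4 -2.5] 
  shift [0.003 0.011 0.018] turn [-0.     0.001  0.022]
(array([ 0.544 , -0.2488,  0.1314]), 493, 0.23)
(array([ 0.5439, -0.2489,  0.1315, -0.    , -0.0081]), 493, 0.23)
```

move_arm(
  motion=[
    [[0,0,0.015],[0,0,0],0],
    [[0,0,0.03],[0,0,0],0],
    [[0,0,0.03],[0,0,0],0],
  ],
)

```text
time_s: 9.18
eef_pos: [0.543, -0.2488, 0.1477]
eef_rot: [0.0, 0.206, 0.978, -0.0]
wrist_force: [-3.9, 2.4, 6.9]
opening: 0.337
```

move_arm(
  motion=[
    [[0,0,0],[0,0,0],50],
    [[0,0,0],[0,0,0],80],
    [[0,0,0],[0,0,0],100],
    [[0,0,0],[0,0,0],100],
    [[0,0,-0.3],[0,0,0],100],
    [[0,0,-1],[0,0,0],100],
    [[0,0,-1.9],[0,0,0],100],
    [[0,0,-2.6],[0,0,0],100],
    [[0,0,-2.6],[0,0,0],100],
    [[0,0,-2.6],[0,0,0],100],
  ],
)

```text
time_s: 10.42
eef_pos: [0.5426, -0.2485, 0.3026]
eef_rot: [0.0, 0.206, 0.978, -0.0]
wrist_force: [-0.9, -0.3, -0.6]
opening: 0.997
```

```bash
python3 - <<'E'
from h import *
goto(.56,.21,.33,0)
c=viewer.calibration("wrist"); im=viewer.camera("wrist")
for L in (True,False): print(coverfit(c,im,(.543,-.248,.131),L,420))
im=viewer.camera("scene"); cv2.imwrite("pics/s6.png",cv2.resize(im[120:300,60:300],None,fx=2.5,fy=2.5))
E
```

```text
t 10.43 pos [ 0.5426 -0.2485  0.3026] jaw 66.2 q6 -1.78 open 0.997 F [-0.9 -0.3 -0.6] 
  shift [ 2.821  7.107 -0.458] turn [1.000e-03 2.000e-03 8.272e+00]
(array([ 0.5443, -0.2489,  0.1325]), 511, 0.4)
(array([ 0.5438, -0.2492,  0.1317,  0.0069, -0.0268]), 511, 0.35)
```

View pics/s6.png

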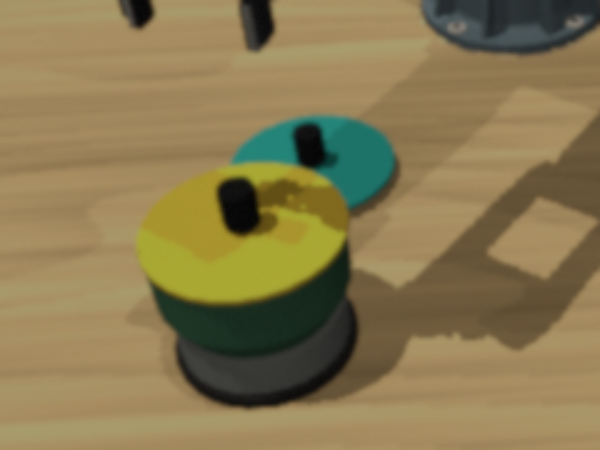

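move_arm(
  motion=[
    [[0.9,2.2,-0.4],[0,0,0],100],
    [[2.7,7.1,-0.4],[0,0,0],100],
    [[2.7,7.1,-0.4],[0,0,0],100],
    [[2.7,7.1,-0.4],[0,0,0],100],
    [[2.7,7.1,-0.4],[0,0,0],100],
    [[2.7,7.1,-0.4],[0,0,-1],100],
    [[2.7,7.1,-0.4],[0,0,-2],100],
    [[2.7,7.1,-0.4],[0,0,-3],100],
    [[2.7,7.1,-0.4],[0,0,-3],100],
    [[2.7,7.1,-0.4],[0,0,-3],100],
  ],
)

```text
time_s: 11.78
eef_pos: [0.5664, 0.2055, 0.3253]
eef_rot: [-0.001, 0.0, 1.0, -0.0]
wrist_force: [0.0, -0.2, 0.2]
opening: 1.0
```

```bash
python3 - <<'E'
from h import *
goto(.555,.205,.2,90)
c=viewer.calibration("wrist"); im=viewer.camera("wrist"); cv2.imwrite("pics/w7.png",im)
for nm,r,z in (("green",G,.057),("orange",O,.0995)):
    for b in blobs(mask(im,*r))[:2]: print(nm,cv2.contourArea(b),cv2.boundingRect(b),plane(c,b[:,0].mean(0),z))
E
```

```text
t 11.78 pos [0.5664 0.2055 0.3253] jaw 90.0 q6 -1.42 open 1.0 F [ 0.  -0.2  0.2] 
  shift [ 0.187 -0.007  2.088] turn [-0.006 -0.013 -0.002]
green 190.0 (354, 174, 11, 22) [[0.58944263 0.29874092 0.057     ]]
orange 404.0 (272, 150, 20, 27) [[0.5561956  0.20640393 0.0995    ]]
```

View pics/w7.png

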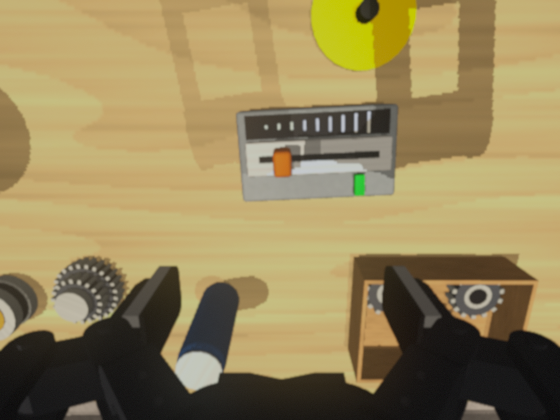

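```bash
cat >> h.py <<'E'
def yawof(c,im,z=.045):
    # dominant long-edge direction of the box in world, by line segments rectified to its top plane
    g=cv2.cvtColor(im,cv2.COLOR_BGR2GRAY); L=cv2.createLineSegmentDetector().detect(g)[0][:,0]
    A=plane(c,L[:,:2],z); B=plane(c,L[:,2:],z); d=B-A; l=np.hypot(d[:,0],d[:,1]); m=(A+B)/2
    a=(np.degrees(np.arctan2(-d[:,0],d[:,1]))+90)%180-90
    k=(l>.05)&(np.abs(a)<25)&(np.abs(m[:,0]-.545)<.08)&(np.abs(m[:,1]-.24)<.11)
    return [(round(float(x),2),round(float(y),3),*np.round(q[:2],3)) for x,y,q in zip(a[k],l[k],m[k])]
E
python3 - <<'E'
from h import *
for r in yawof(viewer.calibration("wrist"),cv2.imread("pics/w7.png")): print(r)
print()
for r in yawof(viewer.calibration("top"),cv2.imread("pics/top0.png")): print(r)
E
```

```text
(0.02, 0.068, np.float64(0.562), np.float64(0.264))
(2.99, 0.091, np.float64(0.553), np.float64(0.275))
(2.53, 0.086, np.float64(0.578), np.float64(0.264))
(2.89, 0.072, np.float64(0.539), np.float64(0.199))
(2.91, 0.166, np.float64(0.507), np.float64(0.247))
(2.96, 0.165, np.float64(0.499), np.float64(0.239))
(3.02, 0.098, np.float64(0.535), np.float64(0.286))
(2.94, 0.156, np.float64(0.503), np.float64(0.234))
(2.94, 0.182, np.float64(0.611), np.float64(0.251))
(8.41, 0.051, np.float64(0.486), np.float64(0.155))

(2.6, 0.092, np.float64(0.559), np.float64(0.276))
(3.27, 0.095, np.float64(0.551), np.float64(0.277))
(2.35, 0.17, np.float64(0.535), np.float64(0.251))
(2.74, 0.189, np.float64(0.495), np.float64(0.238))
(3.08, 0.162, np.float64(0.505), np.float64(0.247))
(2.83, 0.174, np.float64(0.5), np.float64(0.243))
(2.7, 0.103, np.float64(0.574), np.float64(0.286))
(1.84, 0.095, np.float64(0.607), np.float64(0.293))
```

move_arm(
  motion=[
    [[0.1,0,-0.1],[0,0,-0.1],100],
    [[0.2,0,0.7],[0,0,-0.3],100],
    [[0.2,0,1.5],[0,0,-0.3],100],
    [[0.2,0,2],[0,0,-0.3],100],
    [[0.2,0,2.1],[0,0,-0.3],100],
    [[0.2,0,2.1],[0,0,-0.3],100],
    [[0.2,0,2.1],[0,0,-0.3],100],
  ],
)

```text
time_s: 12.7
eef_pos: [0.5559, 0.2065, 0.2025]
eef_rot: [0.002, -0.022, 1.0, 0.0]
wrist_force: [0.6, 0.2, 0.3]
opening: 0.997
```

```bash
python3 - <<'E'
from h import *
goto(.556,.206,.088,92.6)
c=viewer.calibration("wrist"); im=viewer.camera("wrist"); cv2.imwrite("pics/w8.png",im)
for nm,r,z in (("green",G,.057),("orange",O,.0995)):
    for b in blobs(mask(im,*r))[:2]: print(nm,cv2.contourArea(b),cv2.boundingRect(b),plane(c,b[:,0].mean(0),z),cv2.minAreaRect(b))
for r in yawof(c,im): print(r)
E
```

```text
t 12.7 pos [0.5559 0.2065 0.2025] jaw 92.6 q6 -1.46 open 0.997 F [0.6 0.2 0.3] 
  shift [ 0.006 -0.009  1.908] turn [ 0.003  0.025 -0.006]
green 389.5 (376, 218, 17, 30) [[0.58915905 0.29829886 0.057     ]] ((384.2336120605469, 232.43032836914062), (15.210004806518555, 29.60518455505371), 5.19442892074585)
orange 826.5 (268, 186, 26, 39) [[0.55574662 0.20613318 0.0995    ]] ((280.5, 205.0), (25.0, 38.0), 0.0)
(2.9, 0.096, np.float64(0.563), np.float64(0.277))
(2.89, 0.105, np.float64(0.555), np.float64(0.271))
(2.92, 0.169, np.float64(0.506), np.float64(0.247))
(2.56, 0.067, np.float64(0.499), np.float64(0.204))
(2.17, 0.077, np.float64(0.495), np.float64(0.278))
(2.9, 0.179, np.float64(0.502), np.float64(0.245))
(2.69, 0.085, np.float64(0.608), np.float64(0.296))
(2.18, 0.141, np.float64(0.535), np.float64(0.267))
(2.75, 0.054, np.float64(0.58), np.float64(0.249))
(2.66, 0.093, np.float64(0.612), np.float64(0.206))
```

View pics/w8.png

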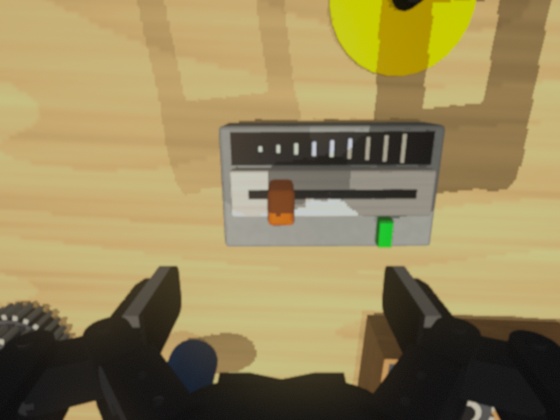

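move_arm(
  motion=[
    [[0,-0.01,0.8],[0,0,-0.03],100],
    [[0,-0.01,1.6],[0,0,-0.03],100],
    [[0,-0.01,2.0],[0,0,-0.03],100],
    [[0,-0.01,2.07],[0,0,-0.03],100],
    [[0,-0.01,2.07],[0,0,-0.03],60],
    [[0,-0.01,2.07],[0,0,-0.03],30],
    [[0,-0.01,2.07],[0,0,-0.03],15],
    [[0,-0.01,2.07],[0,0,-0.03],0],
    [[0,-0.01,2.07],[0,0,-0.03],0],
    [[0,-0.01,2.07],[0,0,-0.03],0],
  ],
)

```text
time_s: 14.0
eef_pos: [0.5553, 0.206, 0.0772]
eef_rot: [0.001, -0.025, 1.0, 0.0]
wrist_force: [-1.0, -0.4, 6.0]
opening: 0.221
```

```bash
python3 - <<'E'
from h import *
goto(.5522,.2965,.078,92.85)
c=viewer.calibration("wrist"); im=viewer.camera("wrist"); cv2.imwrite("pics/w9.png",im)
for b in blobs(mask(im,*G))[:1]: print(cv2.contourArea(b),cv2.boundingRect(b),plane(c,b[:,0].mean(0),.057))
E
```

```text
t 14.0 pos [0.5553 0.206  0.0772] jaw 92.8 q6 -1.46 open 0.221 F [-1.  -0.4  6. ] 
  shift [-0.023  1.509 -0.013] turn [ 0.001  0.01  -0.004]
969.5 (435, 300, 34, 42) [[0.58573457 0.29785314 0.057     ]]
```

move_arm(
  motion=[
    [[0,0.1,0],[0,0,0],0],
    [[0,0.3,0],[0,0,0],0],
    [[0,0.55,0],[0,0,0],0],
    [[0,0.8,0],[0,0,0],0],
    [[0,1.05,0],[0,0,0],0],
    [[0,1.25,0],[0,0,0],0],
    [[0,1.4,0],[0,0,0],0],
    [[0,1.5,0],[0,0,0],0],
    [[0,1.51,0],[0,0,0],0],
    [[0,1.51,0],[0,0,0],0],
  ],
)

```text
time_s: 15.3
eef_pos: [0.5509, 0.2968, 0.0772]
eef_rot: [0.001, -0.025, 1.0, 0.0]
wrist_force: [-1.2, 0.7, 5.3]
opening: 0.226
```

```bash
python3 - <<'E'
from h import *
goto(.5522,.2965,.078,92.85)
c=viewer.calibration("wrist"); im=viewer.camera("wrist"); cv2.imwrite("pics/w10.png",im)
for b in blobs(mask(im,*G))[:1]: print(cv2.contourArea(b),cv2.boundingRect(b),plane(c,b[:,0].mean(0),.057))
E
```

```text
t 15.3 pos [0.5509 0.2968 0.0772] jaw 92.8 q6 -1.32 open 0.226 F [-1.2  0.7  5.3] 
  shift [-0.021 -0.006 -0.013] turn [ 0.005  0.012 -0.003]
97.0 (272, 340, 21, 6) [[0.60175393 0.29983927 0.057     ]]
```

Release, rise, and verify from above.

move_arm(
  motion=[
    [[0,0,0],[0,0,0],40],
    [[0,0,0],[0,0,0],70],
    [[0,0,0],[0,0,0],100],
    [[0,0,0],[0,0,0],100],
    [[0,0,-0.5],[0,0,0],100],
    [[0,0,-1.3],[0,0,0],100],
    [[0,0,-2],[0,0,0],100],
    [[0,0,-2.3],[0,0,0],100],
    [[0,0,-2.3],[0,0,0],100],
    [[0,0,-2.3],[0,0,0],100],
  ],
)

```text
time_s: 16.6
eef_pos: [0.5492, 0.296, 0.2117]
eef_rot: [-0.002, -0.025, 1.0, -0.001]
wrist_force: [-0.5, 0.2, -0.1]
opening: 0.997
```

```bash
python3 - <<'E'
from h import *
goto(.5522,.2965,.2,92.85)
a=np.radians(2.85); e=np.array([-np.sin(a),np.cos(a)])
for n in ("wrist","top","scene"):
    c=viewer.calibration(n); im=viewer.camera(n); cv2.imwrite(f"pics/{n}11.png",im); q={}
    for nm,r,z in (("green",G,.057),("orange",O,.0995)):
        for b in blobs(mask(im,*r)):
            P=plane(c,b[:,0].mean(0),z)[0]
            if abs(P[0]-.56)<.06 and abs(P[1]-.295)<.06: q[nm]=P; print(n,nm,cv2.boundingRect(b),np.round(P,4)); break
    if len(q)==2: print("  along-track error mm",1000*((q["orange"]-q["green"])[:2]@e))
    if n=="wrist": cv2.imwrite("pics/w11c.png",cv2.resize(im[100:300,180:400],None,fx=3,fy=3))
im=cv2.imread("pics/top11.png"); c=viewer.calibration("top")
for b in blobs(mask(im,*Y),400)[:2]: print("cover top",circle(plane(c,cv2.convexHull(b)[:,0],.131)))
E
```

```text
t 16.6 pos [0.5492 0.296  0.2117] jaw 92.8 q6 -1.32 open 0.997 F [-0.5  0.2 -0.1] 
  shift [-0.052  0.006  0.195] turn [-0.007 -0.024 -0.005]
wrist green (277, 226, 13, 21) [0.5926 0.2996 0.057 ]
wrist orange (270, 187, 25, 38) [0.5512 0.2972 0.0995]
  along-track error mm -0.3841920297292269
top green (123, 179, 6, 13) [0.5884 0.296  0.057 ]
top orange (112, 195, 10, 6) [0.5562 0.2954 0.0995]
  along-track error mm 1.0140236377452605
scene green (422, 232, 9, 11) [0.5958 0.2958 0.057 ]
scene orange (420, 207, 10, 9) [0.5636 0.2946 0.0995]
  along-track error mm 0.408322348217061
cover top [ 0.54280458 -0.24800829  0.08305789]
cover top [0.4121492 0.2671051 0.058033 ]
```

View pics/w11c.png

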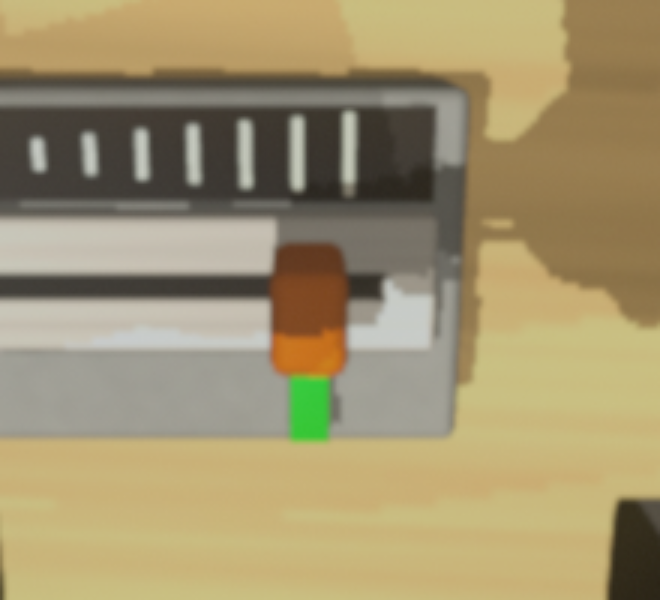

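The close-up shows the orange grip (column 310) directly in line with the green pointer (column 310). All three cameras put the offset along the track within about 1 mm, so I'm handing in.

```bash
python3 -c "
from bench import workorder
print(workorder.hand_in())"
```

```text
the job is handed in; nothing more can be done
None
```

I lowered the large yellow cover onto the bowl in the gripper, pressing lightly until it was seated, and let go. Only then did I grip the orange speed grip and slide it about 90 mm to the green pointer. I released it, raised the gripper clear and handed the job in at about 17 s of the 58 s allowed.

**Cover:**
- **Centring:** after release, the cover and bowl centres agreed within about 2 mm, in both the wrist and top pictures.
- **Height:** the plate's top measured 131.7–132.5 mm, against 131 mm nominal.
- **Level:** the tilt fit gave about 0.03 rad against the 0.05 limit, which is close to what this fit can resolve. The scene picture shows the plate flush on the rim.

**Speed grip:** its offset from the pointer line measured −0.4 mm (wrist), +1.0 mm (top) and +0.4 mm (scene), against a limit of 7 mm.

**Disagreement:** before the placing, the scene camera put the bowl about 7–9 mm further out in x than the wrist and top cameras did. It found only a partial rim edge, so I went with the other two, and the plug entered without touching the rim.

**Not checked:** I did not re-measure the gear cluster, spray can or bearing stack at the end. The arm stayed well above them, and no unexpected force showed up in the readings.

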